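Pack the stain kit caddy

ROBOT

A 6-joint arm with a two-finger parallel gripper is mounted at the origin on a cart in front of the work surface, level with it; the furniture and walls round the work are solid. World frame = base frame: x ahead of the robot, y to its left, z up, the work surface at z = 0. Lengths are in m, angles in degrees, forces in N, time in s.
With the tool pointing down it reaches from about 0.35 to 0.875 m from the base axis. Payload 4.2 kg.
Tool frame: the origin (TCP) lies at the very end of the fingers, on their centre line; the grasp point (between the pads) lies 19 mm behind it; z points along the fingers, x is the direction in which the jaws open and shut, and the axes are right-handed (so a half turn about z gives the same grasp; the last joint's range is limited). The gripper opens to 87 mm and grips with 3 to 60 N. Pads are 19 mm wide; open, the fingers measure 117 mm over their backs; the gripper's body (75 mm by 190 mm) begins 51 mm behind the grasp point.
Start: joints at [-53.996, 22.042, 0.453, 0, -68.411, -14.817], TCP at [0.226, -0.583, 0.223] pointing down, gripper open.
Joint ranges: [-179.83, 179.83], [-69.29, 118.12], [-61.27, 80.66], [-181.25, 117.63], [-171.15, -9.14], [-177.46, 177.46]. Speed limits (degrees/s): [159.86, 159.86, 180, 180, 180, 180].

INTERFACE

Orientations are given as [roll, pitch, yaw] about the fixed x, y, z axes, in that order (R = Rz(yaw) Ry(pitch) Rx(roll)).
In Python, from rig import r gives the robot as it stands.
- The arm moves only by the shell command python3 -m jog 'ROWS' [FORCE]. ROWS is JSON, a list that holds one entry, the list of rows, each a list of 7 numbers: the shift along the world's x, y, z in mm, then the turn, a rotation vector about the world's x, y, z in degrees, then the finger opening in mm, from 0 to 87. In form: [[[tx, ty, tz, rx, ry, rz, gripper], ...]]. A call has exactly 8 rows; each row shifts and turns the commanded pose from where the row before left it; what a row does not reach is not made up. A row lasts 1/12 s, in which the tool goes at most 41.7 mm and 7.16 degrees, less where a joint would pass 70% of its speed; a pose out of reach is approached as far as the arm can. A call is refused whole if a number of a shift passes 41.7 or a number of a turn 7.16, either way. A call with a gripper value outside its range is refused whole. The fingers move at their own pace and stop on an object; FORCE is the grip in N (left out, the last holds). Time passes only in rows, so rows that do not move let the fingers close, or fill a call up. It gives the time, the measured TCP pose, the force and the opening at its end, in the units of the state.
- r.sense(): the state, without advancing time (a new reading comes with each control period).
- r.camera(name): name is "side" or "top" or "wrist"; returns a dict with "pixels" (480x640x3 uint8, blue, green, red), "z_map" (480x640 float32, m along the optical axis (not along the pixel's ray), 0 where there is no reading), "fovy" (degrees; the focal length in pixels is half the picture's height over the tangent of half this angle, whatever the lens; pixels are square), "cx", "cy" (the principal point, pixels), "rvec" (rotation vector, rad) and "tvec" (3), from world to camera coordinates, as OpenCV has them. Camera axes: x right, y down, z forward; pixel columns grow to the right and rows downward; lengths in m; the calibration is good to about 2 mm. A picture is of the moment at which its call begins.
- r.close_job(): hands the job in, once; it reports no verdict.
The state is a dict: "time": time; "joint_pos": joint angles; "joint_velocities": joint speeds; "tau": joint torques, N m; "ee_pos": TCP position; "tcp_rot": TCP orientation; "force": force on the tool from outside, world axes, zero at the start; "moment": the same for the moment, N m; "opening": opening from 0.0 (shut) to 1.0 (fully open).
Only numpy, scipy, OpenCV 4.12 (cv2) and the standard library are available. Lean on these libraries where they do the work, as an engineer would, in place of code of your own. Each camera call takes 0.05 s, during which the arm holds its last target.

TASK

Pack the grey caddy for the next staining class with things from the yellow sheet: stand its two red-topped dropper bottles in the two red cups (one in each, either way round), lay the small white carton flat in the white cup and stand the specimen jar in the blue cup. Leave the black-topped look-alike bottles standing where they are; set each thing down gently, upright and fully on the floor of its cup, without dropping it or tipping it over.

Things in the scene. Friction and masses are not known exactly. Their poses are not given: they have to be found in the camera images.
- red_top_a_center (a point): One of the two red-topped bottles: dropper bottle with a brown body, 104 mm tall: body 33 mm across from its foot to 56 mm up, then the narrower dark-red rubber top on a black collar, about 23 mm across from 57 to 102 mm up; stands upright, 0.075 kg. The point is on its axis half-way up (52 mm above its foot); z up.
- red_top_b_center (a point): The other red-topped bottle: dropper bottle with a brown body, 104 mm tall: body 33 mm across from its foot to 56 mm up, then the narrower dark-red rubber top on a black collar, about 23 mm across from 57 to 102 mm up; stands upright, 0.075 kg. The point is on its axis half-way up (52 mm above its foot); z up.
- black_top_a_center (a point): Look-alike that stays out: dropper bottle with a brown body, 104 mm tall: body 33 mm across from its foot to 56 mm up, then the narrower all-black top, about 23 mm across from 57 to 102 mm up; stands upright, 0.075 kg. The point is on its axis half-way up (52 mm above its foot); z up.
- black_top_b_center (a point): Another look-alike that stays out: dropper bottle with a brown body, 104 mm tall: body 33 mm across from its foot to 56 mm up, then the narrower all-black top, about 23 mm across from 57 to 102 mm up; stands upright, 0.075 kg. The point is on its axis half-way up (52 mm above its foot); z up.
- white_carton_center (a point): Small white closed carton with a pale label, lying flat, 41 mm along its x, 53 mm along its y, 22 mm high, 0.026 kg. The point is its centre, 11 mm above its underside; z up. (A low black cable lies fixed on the table between the places of the loose things.)
- jar_center (a point): Clear specimen jar with a cream-white lid, closed, 49 mm across and 68 mm high, straight-sided, 0.09 kg. The point is on its axis half-way up (34 mm above its foot); z up.
- red_cup_a_floor (a point): One of the two red cups, a red square open cup standing in the grey caddy (the place for either red-topped bottle). The point is the centre of its inner floor, 7 mm above the table; x, y along its sides, z up. Inside 60 mm square, walls 3 mm thick, rim 7 mm above the inner floor (14 mm above the table). Fixed. The caddy: a fixed tray 206 mm square, rim 12 mm high; its four cups stand two by two, 98 mm apart, in any arrangement.
- red_cup_b_floor (a point): The other red cup, a red square open cup standing in the grey caddy (the place for the other red-topped bottle). The point is the centre of its inner floor, 7 mm above the table; x, y along its sides, z up. Inside 60 mm square, walls 3 mm thick, rim 7 mm above the inner floor (14 mm above the table). Fixed. The caddy: a fixed tray 206 mm square, rim 12 mm high; its four cups stand two by two, 98 mm apart, in any arrangement.
- white_cup_floor (a point): White square open cup standing in the grey caddy (the place for the white carton). The point is the centre of its inner floor, 7 mm above the table; x, y along its sides, z up. Inside 84 mm square, walls 3 mm thick, rim 7 mm above the inner floor (14 mm above the table). Fixed. The caddy: a fixed tray 206 mm square, rim 12 mm high; its four cups stand two by two, 98 mm apart, in any arrangement.
- blue_cup_floor (a point): Blue square open cup standing in the grey caddy (the place for the specimen jar). The point is the centre of its inner floor, 7 mm above the table; x, y along its sides, z up. Inside 76 mm square, walls 3 mm thick, rim 7 mm above the inner floor (14 mm above the table). Fixed. The caddy: a fixed tray 206 mm square, rim 12 mm high; its four cups stand two by two, 98 mm apart, in any arrangement.
Things that resemble listed ones, but are neither listed nor needed, are in the scene too. What is shaped like the part that bears red_top_b_center but orange or purple is not meant.

How it is judged:
By the outcome, as a careful person would: the job done as asked, in the order asked, and still so for the second after the job is handed in, with the robot touching nothing.
It also fails if it takes over 109 s, if anything falls off the work surface, if the arm or the gripper's body presses on something with over 40 N, if the wrist force passes 120 N, or if a joint passes its speed limit or range.

## Working session

There is one attempt and no reset: what is moved stays moved. The work goes in short steps, Python scripts to look and compute and a shell command to move; the robot and the scene stay as the last step left them, time stands still between calls to the robot, and variables do not carry over. Pictures are saved under pics/ and viewed, and the job is handed in when it is done.

```bash
ls; mkdir -p pics
cat > h.py <<'E'
import numpy as np, cv2
from rig import r
def cam(n):
    c=r.camera(n); c['pixels']=np.array(c['pixels']); c['z_map']=np.array(c['z_map']); c['f']=240/np.tan(np.radians(c['fovy'])/2)
    c['R']=cv2.Rodrigues(np.array(c['rvec'],float))[0]; c['t']=np.array(c['tvec'],float).reshape(3); c['C']=-c['R'].T@c['t']
    return c
def ray(c,u,v,z):
    d=c['R'].T@np.array([(u-c['cx'])/c['f'],(v-c['cy'])/c['f'],1.0]); s=(z-c['C'][2])/d[2]; return c['C']+s*d
def cloud(c):
    v,u=np.mgrid[0:480,0:640]; Z=c['z_map']
    P=np.stack([(u-c['cx'])/c['f']*Z,(v-c['cy'])/c['f']*Z,Z],-1)
    return (P-c['t'])@c['R']
def proj(c,p):
    q=c['R']@np.array(p)+c['t']; return c['cx']+c['f']*q[0]/q[2], c['cy']+c['f']*q[1]/q[2]
E
python3 - <<'E'
from h import *
for n in ['top','side','wrist']:
    c=cam(n); cv2.imwrite(f'pics/{n}0.png',c['pixels']); print(n,c['fovy'],c['cx'],c['cy'],c['C'].round(3),(c['R'][2]).round(2))
    np.savez(f'{n}0.npz',**{k:v for k,v in c.items()})
print(r.sense())
E
```

```text
pics
top 50.40144818684636 312.0056618730883 241.53699248711152 [ 0.307 -0.028  1.229] [ 0.17 -0.   -0.99]
side 47.21343509269378 319.91787782426456 249.29180966940623 [0.028 0.779 0.778] [ 0.42 -0.68 -0.61]
wrist 69.39253119070239 315.70160625242 235.02366192536664 [ 0.154 -0.611  0.383] [ 0.26  0.1  -0.96]
{'time': 0.15, 'joint_pos': array([-5.39971147e+01,  2.20790581e+01,  3.99122127e-01, -1.93840730e-02,
       -6.84117772e+01, -1.48147191e+01]), 'joint_velocities': array([-0.07437534, -0.1592695 ,  0.24597752,  0.08966557,  0.00769194,
        0.04382195]), 'tau': array([ 5.68285395e-04, -3.91054237e+01,  1.87587476e+01,  4.22221497e+00,
        1.23857977e-02, -1.49604803e-04]), 'ee_pos': array([ 0.22572525, -0.58233638,  0.22173991]), 'tcp_rot': array([-1.79993963e+02, -9.32713394e-02,  1.11181015e+02]), 'force': array([-0.03794175, -0.15178149,  0.22339018]), 'moment': array([ 0.00184419,  0.00592945, -0.01675412]), 'opening': 1.0032092949330107}
```

View pics/top0.png

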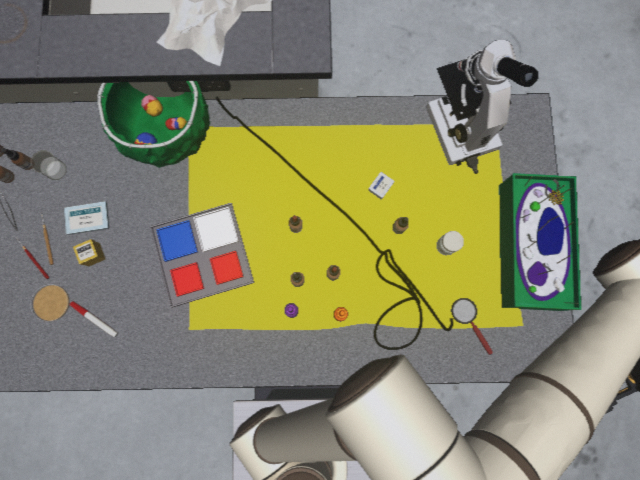

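View pics/side0.png

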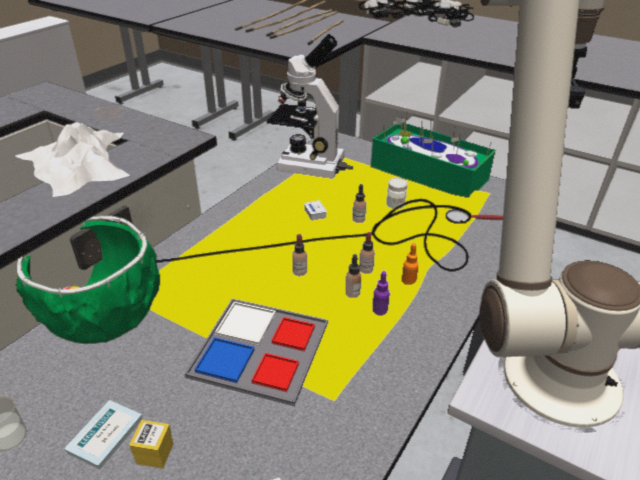

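View pics/wrist0.png

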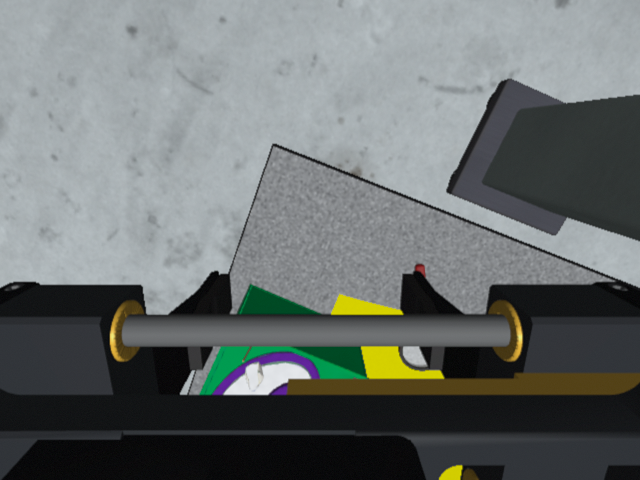

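The top view shows four brown bottles at about (295,224), (401,226), (297,280) and (334,272), the carton at (380,185), the jar at (450,243) and the caddy at (203,255). I'll zoom in to read the cap colours.

Run:
```python
import cv2,numpy as np
t=cv2.imread('pics/top0.png'); s=cv2.imread('pics/side0.png')
a=cv2.resize(t[160:340,260:480],None,fx=3.4,fy=3.3,interpolation=cv2.INTER_CUBIC)
cv2.imwrite('pics/top_z.png',a)
cv2.imwrite('pics/side_z.png',cv2.resize(s[165:325,270:470],None,fx=3.7,fy=3.7,interpolation=cv2.INTER_CUBIC))
```

```text
(no output)
```

View pics/top_z.png

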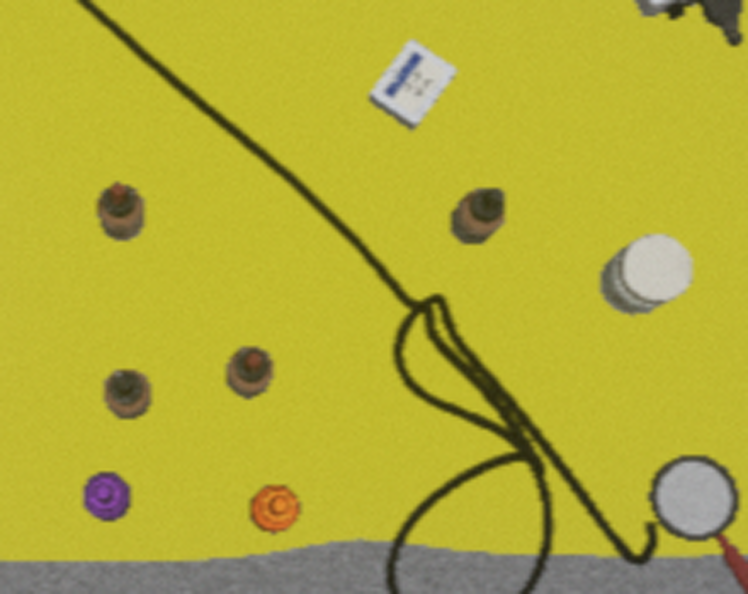

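View pics/side_z.png

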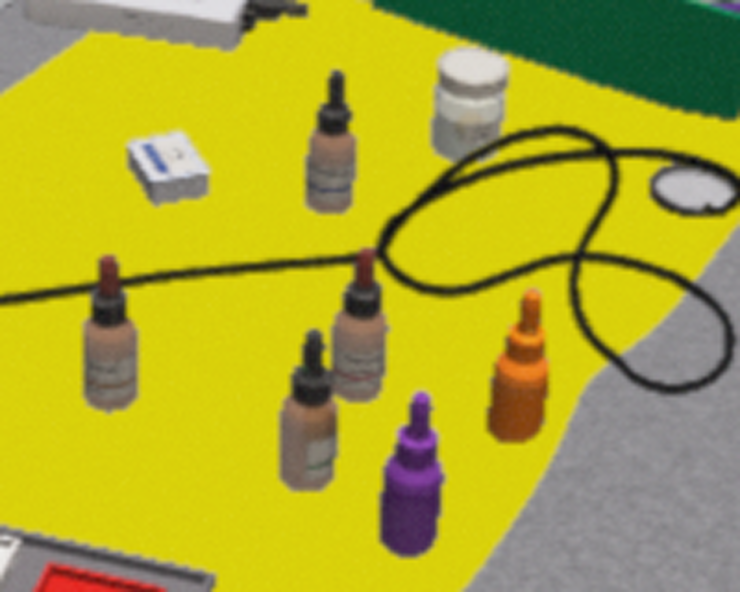

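The red-topped bottles are at top-view (295,224) and (334,272). The black-topped ones are at (401,226) and (297,280). Next I'll measure positions from the depth clouds and colour masks.

```bash
cat > m.py <<'E'
from h import *
def ld(n): 
    z=np.load(n,allow_pickle=True); return {k:(z[k].item() if z[k].ndim==0 else z[k]) for k in z}
from scipy.optimize import least_squares
def fitc(x,y,R):
    # visible points lie on near side; fit fixed radius
    f=lambda p: np.hypot(x-p[0],y-p[1])-R
    s=least_squares(f,[x.mean(),y.mean()],loss='soft_l1',f_scale=0.002); return s.x, np.median(abs(s.fun))
E
python3 - <<'E'
from m import *
T=ld('top0.npz'); S=ld('side0.npz')
PT=cloud(T); PS=cloud(S)
for nm,(u,v,zt) in {'R1':(295,224,.05),'R2':(334,272,.05),'B1':(401,226,.05),'B2':(297,280,.05),'jar':(450,243,.066),'carton':(380,185,.022),'purple':(291,310,.05),'orange':(341,314,.05)}.items():
    p=ray(T,u,v,zt)
    for cn,P,c in (('T',PT,T),('S',PS,S)):
        m=(np.hypot(P[...,0]-p[0],P[...,1]-p[1])<.05)&(P[...,2]>.008)&(c['z_map']>0)
        q=P[m]
        if len(q)<5: print(nm,cn,'few');continue
        out=[]
        if nm!='carton':
            R=.0245 if nm=='jar' else .0165
            b=q[(q[:,2]>.012)&(q[:,2]<(.06 if nm=='jar' else .05))]
            if len(b)>5: out.append(fitc(b[:,0],b[:,1],R))
        hi=q[q[:,2]>q[:,2].max()-.006]
        print(nm,cn,p.round(3),len(q),'zmax',q[:,2].max().round(3),'top mean',hi[:,:2].mean(0).round(4),out)
# table height
for cn,P,c in (('T',PT,T),('S',PS,S)):
    m=(c['pixels'][...,0]<80)&(c['pixels'][...,1]>150)&(c['pixels'][...,2]>150)
    print(cn,'sheet z',np.median(P[m][:,2]))
# cups via top masks on rim/floor
hsv=cv2.cvtColor(T['pixels'],cv2.COLOR_BGR2HSV)
roi=np.zeros((480,640),np.uint8); roi[195:315,145:262]=1
ms={'red':((hsv[...,0]<8)|(hsv[...,0]>172))&(hsv[...,1]>150)&(hsv[...,2]>120),'blue':(hsv[...,0]>95)&(hsv[...,0]<125)&(hsv[...,1]>120),'white':(hsv[...,1]<40)&(hsv[...,2]>170)}
for k,m in ms.items():
    cs,_=cv2.findContours((m&(roi>0)).astype(np.uint8),cv2.RETR_EXTERNAL,cv2.CHAIN_APPROX_NONE)
    for cc in cs:
        if cv2.contourArea(cc)<200: continue
        pts=np.array([ray(T,u,v,.014)[:2] for u,v in cc[:,0]]).astype(np.float32)*1000
        print(k,cv2.minAreaRect(pts))
hs=cv2.cvtColor(S['pixels'],cv2.COLOR_BGR2HSV)
roi=np.zeros((480,640),np.uint8); roi[295:402,185:330]=1
hsv=hs
ms={'red':((hsv[...,0]<8)|(hsv[...,0]>172))&(hsv[...,1]>150)&(hsv[...,2]>120),'blue':(hsv[...,0]>95)&(hsv[...,0]<125)&(hsv[...,1]>120),'white':(hsv[...,1]<40)&(hsv[...,2]>170)}
for k,m in ms.items():
    cs,_=cv2.findContours((m&(roi>0)).astype(np.uint8),cv2.RETR_EXTERNAL,cv2.CHAIN_APPROX_NONE)
    for cc in cs:
        if cv2.contourArea(cc)<200: continue
        pts=np.array([ray(S,u,v,.014)[:2] for u,v in cc[:,0]]).astype(np.float32)*1000
        print('S',k,cv2.minAreaRect(pts))
# carton
hsv=cv2.cvtColor(T['pixels'],cv2.COLOR_BGR2HSV); roi=np.zeros((480,640),bool); roi[165:205,362:400]=1
m=(PT[...,2]>.017)&roi&(T['z_map']>0)
print('carton depth top',m.sum(),cv2.minAreaRect((PT[m][:,:2]*1000).astype(np.float32)))
m=((hsv[...,1]<60)&(hsv[...,2]>130)|((hsv[...,0]>100)&(hsv[...,0]<130)))&roi
cs,_=cv2.findContours(m.astype(np.uint8),cv2.RETR_EXTERNAL,cv2.CHAIN_APPROX_NONE); cc=max(cs,key=cv2.contourArea)
print('carton col',cv2.minAreaRect(np.array([ray(T,u,v,.022)[:2]*1000 for u,v in cc[:,0]],np.float32)))
E
```

```text
R1 T [0.555 0.007 0.05 ] 194 zmax 0.104 top mean [0.5596 0.0062] [(array([0.56020382, 0.00653881]), np.float64(0.00027005391575270384))]
R1 S [0.555 0.007 0.05 ] 463 zmax 0.106 top mean [0.5596 0.0114] [(array([0.56117989, 0.00916406]), np.float64(0.001008231905631183))]
R2 T [ 0.439 -0.082  0.05 ] 174 zmax 0.107 top mean [ 0.441  -0.0817] [(array([ 0.44137937, -0.08129629]), np.float64(0.0003038809379993807))]
R2 S [ 0.439 -0.082  0.05 ] 458 zmax 0.105 top mean [ 0.4407 -0.0756] [(array([ 0.44229641, -0.07822599]), np.float64(0.0008953488865668397))]
B1 T [ 0.546 -0.243  0.05 ] 219 zmax 0.105 top mean [ 0.5517 -0.2456] [(array([ 0.55204139, -0.24552515]), np.float64(0.00033526051575451243))]
B1 S [ 0.546 -0.243  0.05 ] 379 zmax 0.106 top mean [ 0.5512 -0.2403] [(array([ 0.55278348, -0.24253989]), np.float64(0.0010540438672847225))]
B2 T [0.422 0.004 0.05 ] 182 zmax 0.107 top mean [0.4263 0.0044] [(array([0.4274082 , 0.00373675]), np.float64(0.0004055675730900432))]
B2 S [0.422 0.004 0.05 ] 504 zmax 0.106 top mean [0.4273 0.0081] [(array([0.4282598 , 0.00627788]), np.float64(0.000849
[... 1468 characters left out ...]
.56238555908203), 15.702547073364258)
S red ((433.1507568359375, 272.8155212402344), (66.5192642211914, 70.63530731201172), 15.928367614746094)
S red ((459.8506164550781, 179.12655639648438), (66.62580871582031, 71.38778686523438), 15.863805770874023)
S blue ((527.3023071289062, 299.36181640625), (83.97125244140625, 86.7070541381836), 15.677334785461426)
S white ((555.68310546875, 202.9772186279297), (91.11216735839844, 89.7103271484375), 15.760027885437012)
carton depth top 358 ((655.6641845703125, -204.8323974609375), (41.22969055175781, 54.78853988647461), 52.687686920166016)
carton col ((655.9204711914062, -203.71694946289062), (41.249420166015625, 52.89040756225586), 53.328189849853516)
```

Run:
```python
from m import *
T=ld('top0.npz'); S=ld('side0.npz')
P=np.vstack([cloud(c)[c['z_map']>0] for c in (T,S)])
P=P[(P[:,2]>.03)&(P[:,2]<.6)&(P[:,0]>.3)]
for nm,(x,y) in {'carton':(.656,-.2035),'jar':(.506,-.358),'white':(.555,.2025),'blue':(.5275,.2975)}.items():
    d=np.hypot(P[:,0]-x,P[:,1]-y)
    a=np.degrees(np.arctan2(P[:,1]-y,P[:,0]-x))
    m=(d<.22)&(d>.035)
    print(nm)
    for k in range(-180,180,30):
        s=m&(a>=k)&(a<k+30)
        if s.sum()>3:
            i=np.where(s)[0]; print('  sector',k,'n',len(i),'min d',d[i].min().round(3),'zmax',P[i,2].max().round(3), 'min d above 60mm', d[i][P[i,2]>.06].min().round(3) if (P[i,2]>.06).any() else None)
```

```text
carton
  sector -180 n 657 min d 0.094 zmax 0.106 min d above 60mm 0.1
  sector -150 n 555 min d 0.188 zmax 0.073 min d above 60mm 0.19
  sector -90 n 520 min d 0.176 zmax 0.172 min d above 60mm 0.193
  sector -60 n 849 min d 0.181 zmax 0.157 min d above 60mm 0.191
  sector 90 n 15 min d 0.215 zmax 0.074 min d above 60mm 0.22
  sector 150 n 72 min d 0.171 zmax 0.098 min d above 60mm 0.187
jar
  sector -180 n 2040 min d 0.14 zmax 0.6 min d above 60mm 0.14
  sector -150 n 3327 min d 0.132 zmax 0.574 min d above 60mm 0.132
  sector -120 n 2780 min d 0.122 zmax 0.157 min d above 60mm 0.123
  sector -90 n 2687 min d 0.123 zmax 0.158 min d above 60mm 0.123
  sector -60 n 1180 min d 0.15 zmax 0.147 min d above 60mm 0.151
  sector -30 n 51 min d 0.204 zmax 0.036 min d above 60mm None
  sector 60 n 465 min d 0.105 zmax 0.106 min d above 60mm 0.112
  sector 90 n 313 min d 0.139 zmax 0.11 min d above 60mm 0.139
  sector 120 n 502 min d 0.139 zmax 0.12 min d above 60mm 0.139
  sector 150 n 348 min d 0.156 zmax 0.6 min d above 60mm 0.156
white
  sector -150 n 47 min d 0.216 zmax 0.056 min d above 60mm None
  sector -120 n 257 min d 0.175 zmax 0.103 min d above 60mm 0.182
  sector -90 n 267 min d 0.174 zmax 0.106 min d above 60mm 0.18
  sector 0 n 1972 min d 0.175 zmax 0.165 min d above 60mm 0.175
  sector 30 n 2317 min d 0.178 zmax 0.167 min d above 60mm 0.178
blue
  sector -30 n 1448 min d 0.179 zmax 0.165 min d above 60mm 0.179
  sector 0 n 3837 min d 0.174 zmax 0.167 min d above 60mm 0.174
  sector 60 n 4 min d 0.188 zmax 0.052 min d above 60mm None
  sector 90 n 1225 min d 0.174 zmax 0.059 min d above 60mm None
```

```bash
python3 -m jog '[[[25,40,0,0,0,0,55],[25,40,0,0,0,0,55],[25,40,0,0,0,0,55],[25,40,0,0,0,0,55],[25,40,0,0,0,0,55],[25,40,0,0,0,0,55],[20,40,0,0,0,0,55],[16,40,0,0,0,0,55]]]' 15
```

```text
time: 0.82
ee_pos: [0.3934, -0.293, 0.2224]
tcp_rot: [180.0, 0.0, 111.2]
force: [1.1, -0.1, 0.2]
opening: 0.638
```

```bash
python3 -m jog '[[[8,35,0,0,0,-1,55],[8,35,0,0,0,-1,55],[6,35,0,0,0,-1,55],[4,30,0,0,0,-1,55],[2,25,0,0,0,-1,55],[2,13,0,0,0,-0.5,55],[0,10,0,0,0,0,55],[0,0,0,0,0,0,55]]]' 15
python3 - <<'E'
from h import *
print(r.sense()['ee_pos'],r.sense()['tcp_rot'])
for n in ['side','wrist']:
    c=cam(n); cv2.imwrite(f'pics/{n}1.png',c['pixels'])
E
```

```text
time: 1.48
ee_pos: [0.4224, -0.1105, 0.2225]
tcp_rot: [180.0, -0.0, 105.8]
force: [-0.9, -0.3, -0.1]
opening: 0.63
[ 0.42239163 -0.11050535  0.2225117 ] [ 1.79998792e+02 -1.84008262e-02  1.05826752e+02]
```

View pics/side1.png

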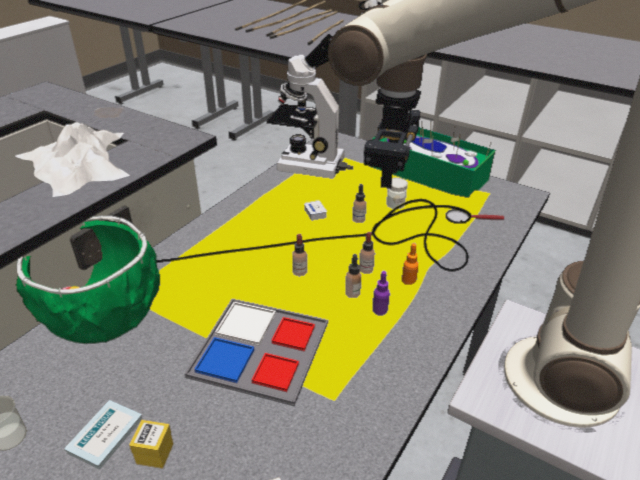

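View pics/wrist1.png

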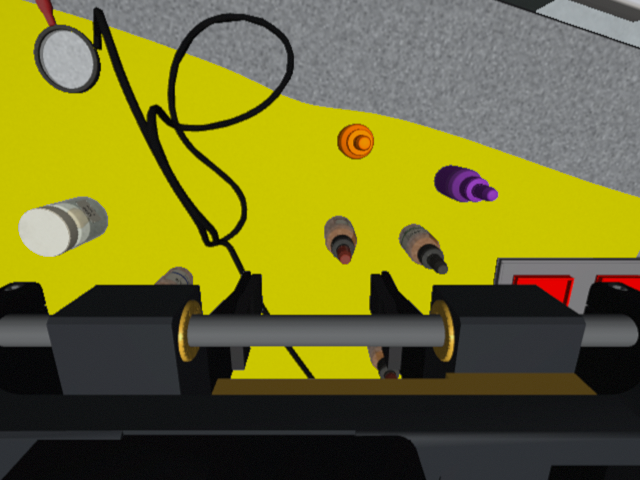

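Run:
```python
from m import *
s=r.sense(); print(s['ee_pos'],s['opening'])
c=cam('wrist'); P=cloud(c)
for nm,(x,y,R) in {'R2':(.442,-.08,.0165),'B2':(.428,.005,.0165),'jar':(.506,-.358,.0245)}.items():
    q=P[(np.hypot(P[...,0]-x,P[...,1]-y)<.035)&(P[...,2]>.012)&(c['z_map']>0)]
    b=q[q[:,2]<.05]; print(nm,len(b),fitc(b[:,0],b[:,1],R), 'top',q[q[:,2]>q[:,2].max()-.004].mean(0))
hsv=cv2.cvtColor(c['pixels'],cv2.COLOR_BGR2HSV)
m=(c['pixels'][...,0]<80)&(c['pixels'][...,1]>150)&(c['pixels'][...,2]>150)
print('sheet',np.median(P[m][:,2]))
```

```text
[ 0.42238404 -0.11186044  0.22248413] 0.6352057534030849
R2 306 (array([ 0.44397324, -0.07989908]), np.float64(0.00016094781994960977)) top [ 0.41785888 -0.06835561  0.31552955]
B2 455 (array([0.42991453, 0.00499023]), np.float64(0.00019593591295141016)) top [ 0.42656896 -0.02941631  0.3008578 ]
jar 1147 (array([ 0.50749114, -0.35774641]), np.float64(0.0003990479097595763)) top [ 0.50666366 -0.35707976  0.06702756]
sheet 0.0009387700307471225
```

```bash
python3 -m jog '[[[7,11,0,0,0,0,55],[7,11,0,0,0,0,55],[6.5,9.5,0,0,0,0,55],[0,0,-20,0,0,0,55],[0,0,-20,0,0,0,55],[0,0,-20,0,0,0,55],[0,0,-10,0,0,0,55],[0,0,0,0,0,0,55]]]' 15
python3 - <<'E'
from h import *
print(r.sense()['ee_pos'],r.sense()['tcp_rot'])
for n in ['side']:
    c=cam(n); cv2.imwrite(f'pics/{n}2.png',cv2.resize(c['pixels'][120:330,250:470],None,fx=3,fy=2.8))
E
```

```text
time: 2.3
ee_pos: [0.4418, -0.0799, 0.1501]
tcp_rot: [-179.7, -0.1, 105.7]
force: [1.1, -0.4, 0.5]
opening: 0.637
[ 0.44183657 -0.07987809  0.1500782 ] [-1.79678653e+02 -6.27561295e-02  1.05681745e+02]
```

View pics/side2.png

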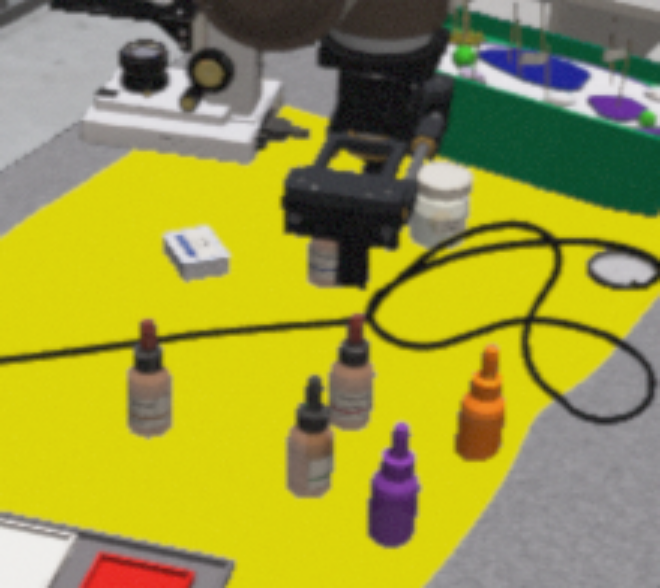

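The gripper hangs right above the second red-topped bottle, at zoomed (350,260) over (352,320), so I'll go down onto it.

```bash
python3 -m jog '[[[1,0,-18,0,0,0,55],[0,0,-18,0,0,0,55],[0,0,-18,0,0,0,55],[0,0,-15,0,0,0,55],[0,0,-12,0,0,0,55],[0,0,-8,0,0,0,55],[0,0,0,0,0,0,55],[0,0,0,0,0,0,20]]]' 15
python3 -m jog '[[[0,0,0,0,0,0,15],[0,0,0,0,0,0,15],[0,0,0,0,0,0,15],[0,0,0,0,0,0,15],[0,0,0,0,0,0,15],[0,0,0,0,0,0,15],[0,0,0,0,0,0,15],[0,0,0,0,0,0,15]]]' 15
```

```text
time: 3.02
ee_pos: [0.4449, -0.0801, 0.0641]
tcp_rot: [179.9, 0.0, 105.7]
force: [-0.6, -0.3, 0.6]
opening: 0.606
time: 3.68
ee_pos: [0.4442, -0.0802, 0.0638]
tcp_rot: [180.0, 0.0, 105.7]
force: [0.1, 1.3, 1.7]
opening: 0.256
```

```bash
python3 -m jog '[[[0,0,4,0,0,0,15],[0,0,8,0,0,0,15],[0,0,18,0,0,0,15],[0,0,25,0,0,0,15],[0,0,25,0,0,0,15],[0,0,25,0,0,0,15],[0,0,18,0,0,0,15],[0,0,7,0,0,0,15]]]' 15
python3 - <<'E'
from h import *
s=r.sense(); print(s['ee_pos'],s['force'],s['opening'])
c=cam('side'); cv2.imwrite(f'pics/side3.png',cv2.resize(c['pixels'][60:330,250:470],None,fx=2.4,fy=2.2))
E
```

```text
time: 4.35
ee_pos: [0.4454, -0.0803, 0.197]
tcp_rot: [179.7, 0.1, 105.7]
force: [-0.4, -0.1, -1.3]
opening: 0.259
[ 0.44544136 -0.08025687  0.19698978] [-0.35732864 -0.13780998 -1.31024913] 0.25883778838334387
```

View pics/side3.png

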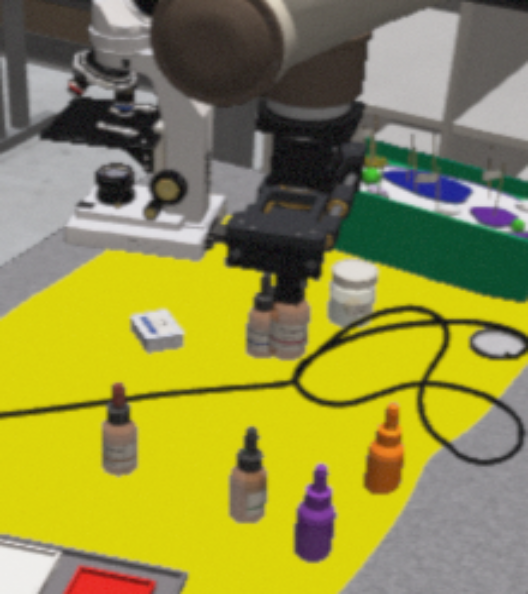

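```bash
python3 -m jog '[[[0,15,0,0,0,0,15],[0,30,0,0,0,0,15],[0,38,0,0,0,0,15],[0,38,0,0,0,0,15],[0,38,0,0,0,0,15],[0,38,0,0,0,0,15],[0,38,0,0,0,0,15],[0,38,0,0,0,0,15]]]' 15
python3 -m jog '[[[-2,34,0,0,0,0,15],[-3,24,0,0,0,0,15],[-3,14,0,0,0,0,15],[-3,6,0,0,0,0,15],[0,0,-20,0,0,0,15],[0,0,-28,0,0,0,15],[0,0,-20,0,0,0,15],[0,0,-10,0,0,0,15]]]' 15
```

```text
time: 5.07
ee_pos: [0.4428, 0.1941, 0.1923]
tcp_rot: [-179.9, 0.0, 105.7]
force: [0.5, 0.3, -0.9]
opening: 0.255
time: 5.73
ee_pos: [0.4312, 0.268, 0.1126]
tcp_rot: [-179.7, 0.2, 105.6]
force: [-0.2, -0.3, -0.9]
opening: 0.256
```

```bash
cat > cups.py <<'E'
from m import *
def cups(c,z=.014):
    hsv=cv2.cvtColor(c['pixels'],cv2.COLOR_BGR2HSV)
    m=((hsv[...,0]<8)|(hsv[...,0]>172))&(hsv[...,1]>150)&(hsv[...,2]>120)
    cs,_=cv2.findContours(m.astype(np.uint8),cv2.RETR_EXTERNAL,cv2.CHAIN_APPROX_NONE)
    for cc in cs:
        if cv2.contourArea(cc)<300: continue
        print('red',cv2.boundingRect(cc),cv2.minAreaRect(np.array([ray(c,u,v,z)[:2]*1000 for u,v in cc[:,0]],np.float32)))
E
python3 - <<'E'
from cups import *
s=r.sense(); print(s['ee_pos'],s['force'],s['tcp_rot'])
c=cam('wrist'); cups(c); cv2.imwrite('pics/wrist4.png',c['pixels'])
c=cam('side');  cv2.imwrite('pics/side4.png',cv2.resize(c['pixels'][150:420,170:390],None,fx=2.4,fy=2.2))
E
```

```text
[0.43123171 0.26799311 0.11259464] [-0.1978304  -0.28214339 -0.89084629] [-1.79677840e+02  1.64105251e-01  1.05586407e+02]
red (276, 199, 86, 81) ((434.6783142089844, 269.97833251953125), (65.61277770996094, 65.32587432861328), 15.561738967895508)
red (148, 199, 93, 82) ((461.06365966796875, 177.0562744140625), (66.60442352294922, 67.07295227050781), 15.609477996826172)
```

View pics/side4.png

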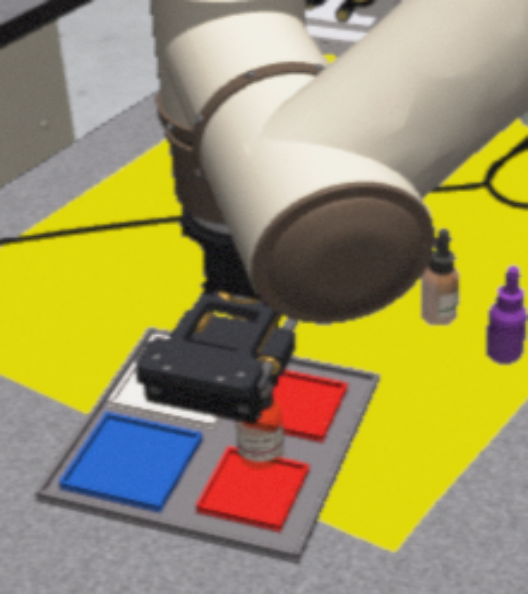

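View pics/wrist4.png

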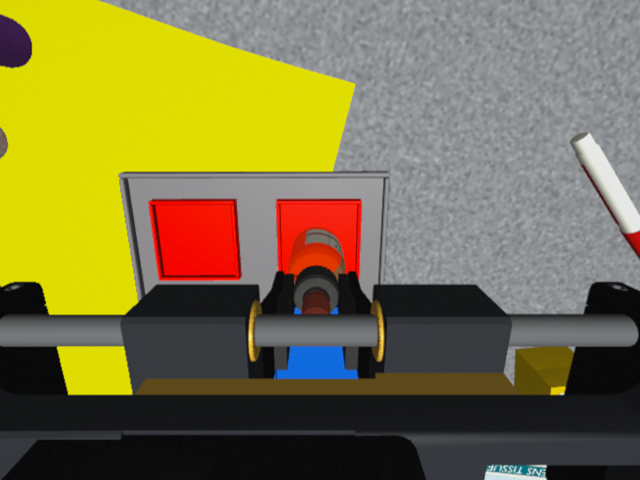

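```bash
python3 -m jog '[[[1.5,1.5,0,0,0,0,15],[1.5,1,-8,0,0,0,15],[0,0,-10,0,0,0,15],[0,0,-10,0,0,0,15],[0,0,-8,0,0,0,15],[0,0,-3,0,0,0,15],[0,0,0,0,0,0,15],[0,0,0,0,0,0,15]]]' 15
```

```text
time: 6.5
ee_pos: [0.436, 0.2732, 0.0763]
tcp_rot: [-180.0, 0.0, 105.7]
force: [0.4, 0.4, 0.2]
opening: 0.252
```

```bash
python3 -m jog '[[[-1,-1,-1,0,0,0,15],[-0.5,-1,-1,0,0,0,15],[0,0,-1,0,0,0,15],[0,0,-1,0,0,0,15],[0,0,-0.5,0,0,0,15],[0,0,-0.5,0,0,0,15],[0,0,0,0,0,0,15],[0,0,0,0,0,0,15]]]' 15
python3 -c "
from h import *
print(r.sense()['ee_pos'],r.sense()['force'])"
```

```text
time: 7.17
ee_pos: [0.4346, 0.2713, 0.0716]
tcp_rot: [180.0, -0.0, 105.7]
force: [-0.6, -0.3, -1.1]
opening: 0.251
[0.43456409 0.27126249 0.07156454] [-0.55370505 -0.27397761 -1.08106358]
```

```bash
python3 -m jog '[[[0,0,-0.4,0,0,0,15],[0,0,-0.4,0,0,0,15],[0,0,-0.4,0,0,0,15],[0,0,-0.3,0,0,0,15],[0,0,0,0,0,0,15],[0,0,0,0,0,0,15],[0,0,0,0,0,0,15],[0,0,0,0,0,0,15]]]' 15
python3 -c "
from h import *
print(r.sense()['ee_pos'],r.sense()['force'])"
```

```text
time: 7.83
ee_pos: [0.4348, 0.2715, 0.0708]
tcp_rot: [179.9, -0.0, 105.7]
force: [-1.2, -0.4, 5.6]
opening: 0.256
[0.4348047  0.27148898 0.07077529] [-1.17845589 -0.40860469  5.57714325]
```

Contact shows at +5.6 N, exactly at the expected height of 0.0708. Releasing to 45 mm.

```bash
python3 -m jog '[[[0,0,0.3,0,0,0,26],[0,0,0,0,0,0,30],[0,0,0,0,0,0,38],[0,0,0,0,0,0,45],[0,0,0,0,0,0,45],[0,0,5,0,0,0,45],[0,0,15,0,0,0,45],[0,0,25,0,0,0,45]]]' 15
python3 -m jog '[[[0,0,30,0,0,0,55],[3,-10,30,0,0,0,55],[10,-30,20,0,0,0,55],[15,-38,0,0,0,0,55],[15,-38,0,0,0,0,55],[15,-38,0,0,0,0,55],[15,-38,0,0,0,0,55],[15,-30,0,0,0,0,55]]]' 15
python3 - <<'E'
from m import *
s=r.sense(); print(s['ee_pos'])
c=cam('side');  cv2.imwrite('pics/side5.png',cv2.resize(c['pixels'][150:420,170:390],None,fx=2.4,fy=2.2))
c=cam('wrist'); P=cloud(c)
for nm,(x,y,R) in {'R1':(.561,.008,.0165),'A':(.4345,.271,.0165)}.items():
    q=P[(np.hypot(P[...,0]-x,P[...,1]-y)<.035)&(P[...,2]>.018)&(c['z_map']>0)]
    b=q[q[:,2]<.05]; print(nm,len(b),fitc(b[:,0],b[:,1],R) if len(b)>5 else '')
E
```

```text
time: 8.5
ee_pos: [0.4332, 0.2699, 0.1139]
tcp_rot: [-179.7, 0.2, 105.7]
force: [-0.2, -0.2, -0.4]
opening: 0.512
time: 9.17
ee_pos: [0.5226, 0.0467, 0.196]
tcp_rot: [180.0, -0.0, 105.6]
force: [-0.4, 0.8, 0.3]
opening: 0.63
[0.52257463 0.04671715 0.19597414]
R1 348 (array([0.56276507, 0.00783341]), np.float64(0.00018713422258073188))
A 839 (array([0.43457625, 0.27070731]), np.float64(0.0002768783428866682))
```

View pics/side5.png

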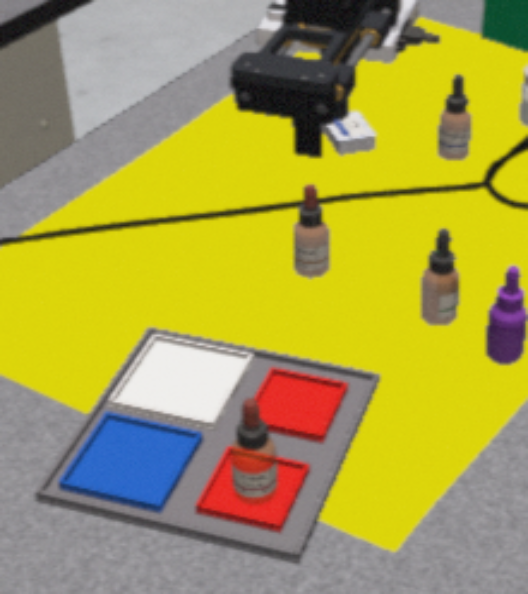

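The first bottle stands in the lower red cup, at zoomed (252,470). Next is the other one at (0.562, 0.008).

```bash
python3 -m jog '[[[14,-14,0,0,0,0,55],[14,-14,0,0,0,0,55],[11.5,-10.5,0,0,0,0,55],[0,0,-20,0,0,0,55],[0,0,-25,0,0,0,55],[0,0,-20,0,0,0,55],[0,0,-8,0,0,0,55],[0,0,0,0,0,0,55]]]' 15
python3 -c "
from h import *
print(r.sense()['ee_pos'],r.sense()['force'])"
```

```text
time: 9.93
ee_pos: [0.5605, 0.0109, 0.1204]
tcp_rot: [-179.7, -0.0, 105.7]
force: [-0.2, -0.7, 0.1]
opening: 0.634
[0.56052769 0.01087452 0.12043337] [-0.19707489 -0.730857    0.14949774]
```

```bash
python3 -m jog '[[[1,-2,-10,0,0,0,55],[0,-1,-15,0,0,0,55],[0,0,-15,0,0,0,55],[0,0,-11,0,0,0,55],[0,0,-7,0,0,0,55],[0,0,0,0,0,0,55],[0,0,0,0,0,0,55],[0,0,0,0,0,0,20]]]' 15
python3 -m jog '[[[0,0,0,0,0,0,15],[0,0,0,0,0,0,15],[0,0,0,0,0,0,15],[0,0,0,0,0,0,15],[0,0,0,0,0,0,15],[0,0,0,0,0,0,15],[0,0,0,0,0,0,15],[0,0,0,0,0,0,15]]]' 15
```

```text
time: 10.6
ee_pos: [0.5639, 0.008, 0.0655]
tcp_rot: [179.9, 0.0, 105.7]
force: [-0.1, 0.4, -0.1]
opening: 0.608
time: 11.27
ee_pos: [0.5631, 0.0078, 0.0644]
tcp_rot: [180.0, 0.0, 105.7]
force: [-0.1, 0.6, 0.4]
opening: 0.256
```

```bash
python3 -m jog '[[[0,0,4,0,0,0,15],[0,0,8,0,0,0,15],[0,0,18,0,0,0,15],[0,0,25,0,0,0,15],[0,0,25,0,0,0,15],[0,0,25,0,0,0,15],[-5,8,18,0,0,0,15],[-12,20,7,0,0,0,15]]]' 15
python3 -m jog '[[[-18,30,0,0,0,0,15],[-20,33,0,0,0,0,15],[-20,33,0,0,0,0,15],[-15,25,0,0,0,0,15],[-9,14,0,0,0,0,15],[-3.5,6,-15,0,0,0,15],[0,0,-25,0,0,0,15],[0,0,-20,0,0,0,15]]]' 15
python3 -m jog '[[[0,0,-15,0,0,0,15],[0,0,-15,0,0,0,15],[0,0,-12,0,0,0,15],[0,0,-8,0,0,0,15],[0,0,-5,0,0,0,15],[0,0,0,0,0,0,15],[0,0,0,0,0,0,15],[0,0,0,0,0,0,15]]]' 15
python3 - <<'E'
from cups import *
s=r.sense(); print(s['ee_pos'],s['force'])
c=cam('wrist'); cups(c); cv2.imwrite('pics/wrist6.png',c['pixels'])
E
```

```text
time: 11.93
ee_pos: [0.5483, 0.035, 0.1983]
tcp_rot: [179.6, 0.1, 105.6]
force: [-0.0, 0.7, -0.4]
opening: 0.252
time: 12.6
ee_pos: [0.4601, 0.1775, 0.1344]
tcp_rot: [179.9, -0.1, 105.8]
force: [-0.7, -0.2, -0.3]
opening: 0.256
time: 13.27
ee_pos: [0.4611, 0.1771, 0.0802]
tcp_rot: [179.9, -0.0, 105.7]
force: [-0.6, -0.5, -0.5]
opening: 0.256
[0.46106646 0.17710253 0.08015707] [-0.62278805 -0.45506992 -0.46416938]
red (406, 202, 104, 83) ((432.6866455078125, 268.76202392578125), (59.44451141357422, 65.4072494506836), 15.64161491394043)
red (266, 201, 98, 88) ((460.10736083984375, 175.3558807373047), (63.239322662353516, 65.21432495117188), 15.64453411102295)
```

View pics/wrist6.png

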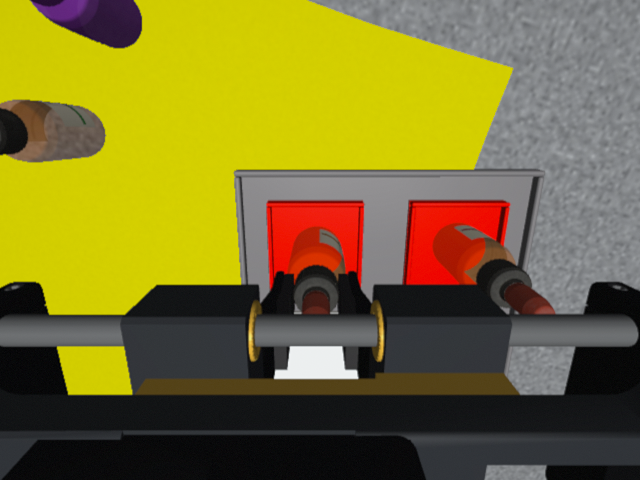

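The held bottle is centred over its cup (268–362 px wide, bottle at 318), and the first still stands in the other. Lowering.

```bash
python3 -m jog '[[[0,0,-2,0,0,0,15],[0,0,-2,0,0,0,15],[0,0,-1.5,0,0,0,15],[0,0,-1,0,0,0,15],[0,0,-0.5,0,0,0,15],[0,0,0,0,0,0,15],[0,0,0,0,0,0,15],[0,0,0,0,0,0,15]]]' 15
python3 -m jog '[[[0,0,-0.5,0,0,0,15],[0,0,-0.5,0,0,0,15],[0,0,-0.4,0,0,0,15],[0,0,-0.4,0,0,0,15],[0,0,0,0,0,0,15],[0,0,0,0,0,0,15],[0,0,0,0,0,0,15],[0,0,0,0,0,0,15]]]' 15
```

```text
time: 13.98
ee_pos: [0.4606, 0.1768, 0.0724]
tcp_rot: [180.0, -0.0, 105.7]
force: [-0.0, -1.2, -1.2]
opening: 0.253
time: 14.65
ee_pos: [0.4609, 0.177, 0.0714]
tcp_rot: [179.9, -0.0, 105.7]
force: [-1.3, -0.5, 3.2]
opening: 0.253
```

```bash
python3 -m jog '[[[0,0,0.2,0,0,0,26],[0,0,0,0,0,0,30],[0,0,0,0,0,0,38],[0,0,0,0,0,0,45],[0,0,0,0,0,0,45],[0,0,5,0,0,0,45],[0,0,15,0,0,0,45],[0,0,25,0,0,0,45]]]' 15
python3 -m jog '[[[0,0,32,0,0,0,70],[5,-10,32,0,0,-5,70],[12,-25,20,0,0,-6.6,70],[16,-32,0,0,0,-6.6,70],[16,-32,0,0,0,-6.6,70],[16,-32,0,0,0,-6.6,70],[16,-32,0,0,0,-6.6,70],[16,-32,0,0,0,-6.6,70]]]' 15
python3 -m jog '[[[16,-32,0,0,0,-6,70],[16,-32,0,0,0,-2,70],[16,-32,0,0,0,0,70],[13,-25,0,0,0,0,70],[5,-12,0,0,0,0,70],[0,0,0,0,0,0,70],[0,0,0,0,0,0,70],[0,0,0,0,0,0,70]]]' 15
python3 - <<'E'
from m import *
s=r.sense(); print(s['ee_pos'],s['tcp_rot'])
for n in ('side','top','wrist'):
    c=cam(n);  cv2.imwrite(f'pics/{n}7.png',c['pixels']); np.savez(f'{n}7.npz',**c)
E
```

```text
time: 15.32
ee_pos: [0.459, 0.1756, 0.1144]
tcp_rot: [-179.7, 0.1, 105.7]
force: [0.4, -0.3, -0.5]
opening: 0.516
time: 15.98
ee_pos: [0.5579, -0.0199, 0.2003]
tcp_rot: [180.0, -0.0, 60.8]
force: [0.4, 1.1, -0.1]
opening: 0.804
time: 16.65
ee_pos: [0.623, -0.1504, 0.1998]
tcp_rot: [-180.0, 0.0, 53.1]
force: [-0.0, 0.9, 0.7]
opening: 0.804
[ 0.62295762 -0.15036136  0.1997965 ] [-1.79962276e+02  8.74780564e-04  5.31274883e+01]
```

View pics/side7.png

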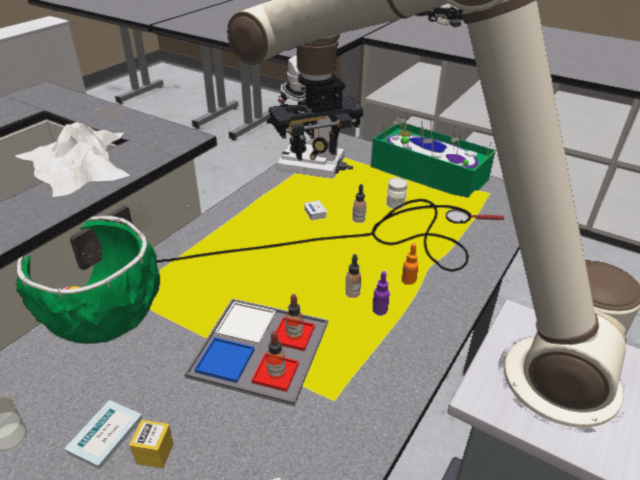

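View pics/wrist7.png

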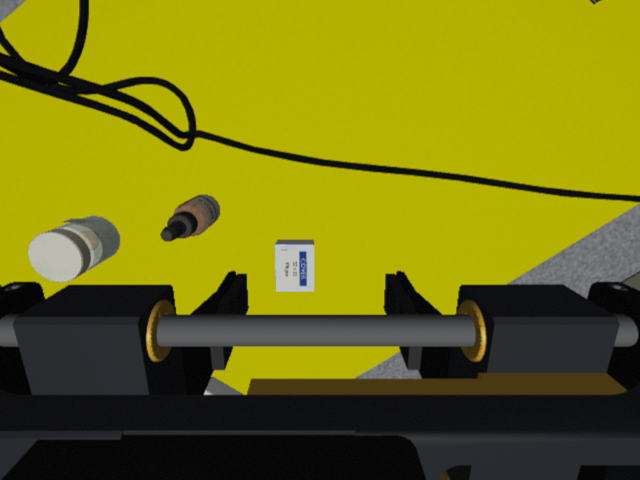

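Both bottles stand in the red cups. The carton shows at wrist (295,266) and is nearly aligned with the jaws. I'll measure it from this view.

Run:
```python
from m import *
c=ld('wrist7.npz'); P=cloud(c)
q=(P[...,2]>.019)&(P[...,2]<.03)&(np.hypot(P[...,0]-.656,P[...,1]+.203)<.045)
print(q.sum(),cv2.minAreaRect((P[q][:,:2]*1000).astype(np.float32)),np.median(P[q][:,2]))
hsv=cv2.cvtColor(c['pixels'],cv2.COLOR_BGR2HSV); roi=np.zeros((480,640),bool); roi[225:305,262:330]=1
m=(hsv[...,1]<120)&(hsv[...,2]>150)&roi
m=((hsv[...,0]<15)|(hsv[...,0]>40)|(hsv[...,1]<100))&roi&(np.arange(480)[:,None]>240)
cs,_=cv2.findContours(m.astype(np.uint8),cv2.RETR_EXTERNAL,cv2.CHAIN_APPROX_NONE); cc=max(cs,key=cv2.contourArea)
print(cv2.boundingRect(cc),cv2.minAreaRect(np.array([ray(c,u,v,.022)[:2]*1000 for u,v in cc[:,0]],np.float32)))
B=P[(np.hypot(P[...,0]-.5525,P[...,1]+.244)<.035)&(P[...,2]>.012)&(P[...,2]<.05)]
print(fitc(B[:,0],B[:,1],.0165))
```

```text
1840 ((657.9569702148438, -204.401123046875), (40.58024215698242, 53.32701873779297), 52.999820709228516) 0.021669356582633498
(274, 241, 40, 51) ((656.1993408203125, -202.93817138671875), (40.348331451416016, 56.25318145751953), 53.00236511230469)
(array([ 0.55394014, -0.24436384]), np.float64(0.0002046116813477373))
```

```bash
python3 -m jog '[[[12,-18,0,0,0,0,70],[13,-20,0,0,0,0,70],[12,-18,0,0,0,0,70],[0,0,-25,0,0,0,70],[0,0,-35,0,0,0,70],[0,0,-35,0,0,0,70],[0,0,-25,0,0,0,70],[0,0,-15,0,0,0,70]]]' 12
python3 -m jog '[[[0,0,-10,0,0,0,70],[0,0,-6,0,0,0,70],[0,0,-4,0,0,0,70],[0,0,0,0,0,0,70],[0,0,0,0,0,0,70],[0,0,0,0,0,0,70],[0,0,0,0,0,0,70],[0,0,0,0,0,0,70]]]' 12
python3 - <<'E'
from m import *
s=r.sense(); print(s['ee_pos'],s['tcp_rot'],s['force'])
c=cam('side');  cv2.imwrite(f'pics/side8.png',cv2.resize(c['pixels'][80:260,230:430],None,fx=3.5,fy=3.3))
c=cam('wrist');  cv2.imwrite(f'pics/wrist8.png',c['pixels'])
E
```

```text
time: 17.47
ee_pos: [0.6583, -0.2058, 0.0611]
tcp_rot: [-179.7, 0.1, 53.1]
force: [-0.6, 0.2, -0.3]
opening: 0.8
time: 18.13
ee_pos: [0.6609, -0.2074, 0.0456]
tcp_rot: [179.9, -0.0, 53.1]
force: [0.3, 0.0, 0.1]
opening: 0.804
[ 0.66091765 -0.20736804  0.04562175] [ 1.79927701e+02 -4.38004082e-02  5.30851291e+01] [0.27811819 0.0032208  0.09586984]
```

View pics/side8.png

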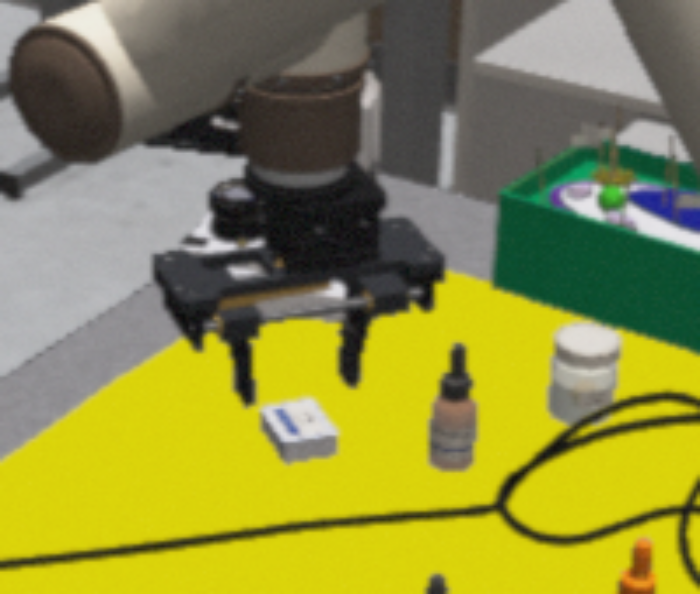

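View pics/wrist8.png

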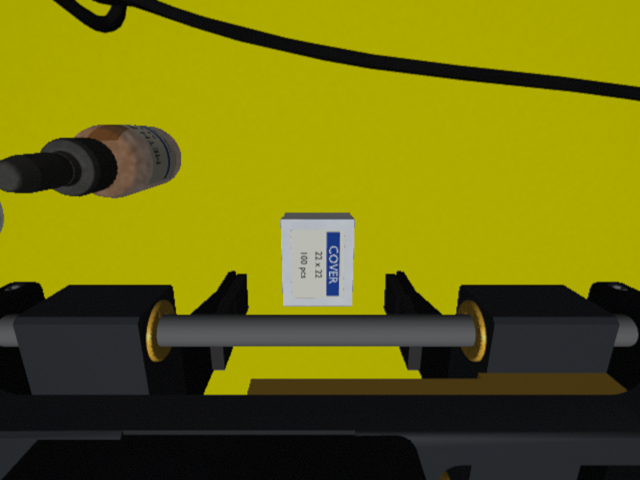

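```bash
python3 -m jog '[[[-0.5,0.5,-10,0,0,0,70],[0,0,-12,0,0,0,70],[0,0,-8,0,0,0,70],[0,0,-5,0,0,0,70],[0,0,-3,0,0,0,70],[0,0,-1.5,0,0,0,70],[0,0,0,0,0,0,70],[0,0,0,0,0,0,70]]]' 12
python3 -m jog '[[[0,0,0,0,0,0,37],[0,0,0,0,0,0,37],[0,0,0,0,0,0,37],[0,0,0,0,0,0,37],[0,0,0,0,0,0,37],[0,0,0,0,0,0,37],[0,0,0,0,0,0,37],[0,0,0,0,0,0,37]]]' 12
```

```text
time: 18.9
ee_pos: [0.6603, -0.2068, 0.0054]
tcp_rot: [180.0, -0.0, 53.1]
force: [0.8, -0.1, -0.1]
opening: 0.808
time: 19.57
ee_pos: [0.6601, -0.2068, 0.0054]
tcp_rot: [180.0, -0.0, 53.1]
force: [0.1, 0.5, 0.1]
opening: 0.474
```

```bash
python3 -m jog '[[[0,0,4,0,0,0,37],[0,0,10,0,0,0,37],[0,0,22,0,0,0,37],[0,0,30,0,0,0,37],[0,0,32,0,0,0,37],[0,0,32,0,0,0,37],[-2,8,22,0,0,0,37],[-5,20,10,0,0,2,37]]]' 12
python3 -m jog '[[[-8,30,0,0,0,5,37],[-9,36,0,0,0,6,37],[-9,36,0,0,0,6,37],[-9,36,0,0,0,6,37],[-9,36,0,0,0,6,37],[-9,36,0,0,0,6,37],[-9,36,0,0,0,6,37],[-9,36,0,0,0,5,37]]]' 12
python3 -m jog '[[[-9,36,0,0,0,4.6,37],[-8,32,0,0,0,0,37],[-6,24,0,0,0,0,37],[0,8,-15,0,0,0,37],[0,0,-30,0,0,0,37],[0,0,-30,0,0,0,37],[0,0,-20,0,0,0,37],[0,0,0,0,0,0,37]]]' 12
python3 - <<'E'
from m import *
s=r.sense(); print(s['ee_pos'],s['tcp_rot'],s['force'],s['opening'])
c=cam('side');  cv2.imwrite(f'pics/side9.png',cv2.resize(c['pixels'][150:420,170:390],None,fx=2.4,fy=2.2))
c=cam('wrist');  cv2.imwrite(f'pics/wrist9.png',c['pixels'])
E
```

```text
time: 20.23
ee_pos: [0.6551, -0.1808, 0.1729]
tcp_rot: [179.5, -0.2, 55.0]
force: [1.4, 1.5, -0.6]
opening: 0.468
time: 20.9
ee_pos: [0.5814, 0.1049, 0.1685]
tcp_rot: [179.9, -0.0, 101.4]
force: [1.2, -0.3, -1.1]
opening: 0.473
time: 21.57
ee_pos: [0.5561, 0.2018, 0.0684]
tcp_rot: [-179.5, 0.1, 105.7]
force: [-0.4, -0.7, -0.6]
opening: 0.472
[0.55609309 0.20181032 0.0684354 ] [-1.79512299e+02  1.08685147e-01  1.05650791e+02] [-0.44886186 -0.69684086 -0.63934237] 0.4715330464620139
```

View pics/side9.png

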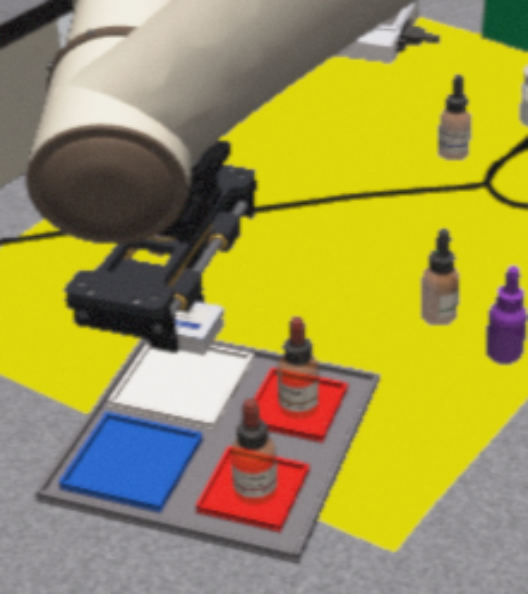

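View pics/wrist9.png

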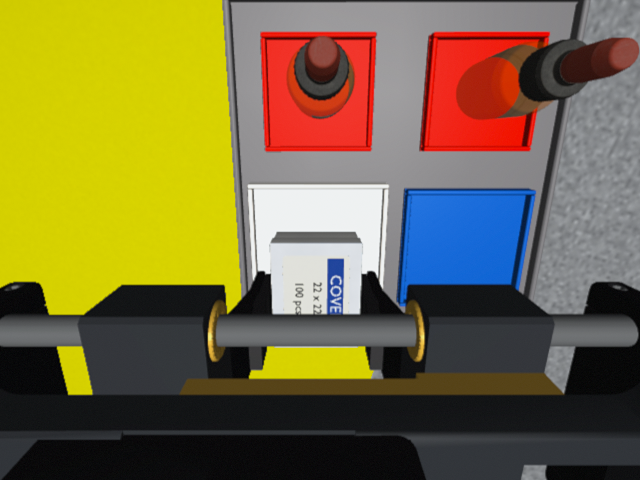

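```bash
python3 -m jog '[[[1.5,1,-5,0,0,0,37],[1.5,1,-10,0,0,0,37],[0,0,-12,0,0,0,37],[0,0,-8,0,0,0,37],[0,0,-5,0,0,0,37],[0,0,-2,0,0,0,37],[0,0,0,0,0,0,37],[0,0,0,0,0,0,37]]]' 12
python3 - <<'E'
from m import *
s=r.sense(); print(s['ee_pos'],s['tcp_rot'],s['force'],s['opening'])
c=cam('wrist');  cv2.imwrite(f'pics/wrist10.png',c['pixels'])
E
```

```text
time: 22.33
ee_pos: [0.5624, 0.2054, 0.0306]
tcp_rot: [180.0, -0.0, 105.7]
force: [0.8, -0.1, -0.5]
opening: 0.475
[0.56236432 0.20540669 0.03057904] [ 1.79959342e+02 -3.66898181e-03  1.05698377e+02] [ 0.77307182 -0.09758967 -0.48317352] 0.47479962557217076
```

View pics/wrist10.png

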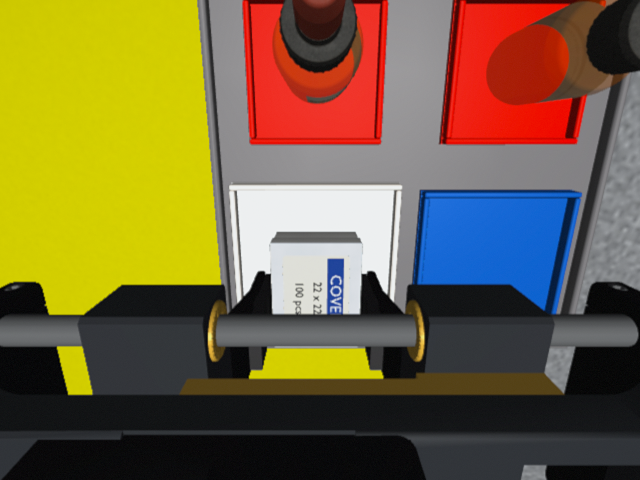

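```bash
python3 -m jog '[[[-1.5,-0.4,-4,0,0,0,37],[-1.5,-0.4,-4,0,0,0,37],[0,0,-4,0,0,0,37],[0,0,-2,0,0,0,37],[0,0,-1.5,0,0,0,37],[0,0,-0.5,0,0,0,37],[0,0,0,0,0,0,37],[0,0,0,0,0,0,37]]]' 12
python3 -m jog '[[[0,0,-0.5,0,0,0,37],[0,0,-0.5,0,0,0,37],[0,0,-0.5,0,0,0,37],[0,0,-0.3,0,0,0,37],[0,0,0,0,0,0,37],[0,0,0,0,0,0,37],[0,0,0,0,0,0,37],[0,0,0,0,0,0,37]]]' 12
```

```text
time: 23.05
ee_pos: [0.5592, 0.2045, 0.0143]
tcp_rot: [180.0, -0.0, 105.7]
force: [-0.2, 0.2, 1.1]
opening: 0.468
time: 23.72
ee_pos: [0.559, 0.2044, 0.0125]
tcp_rot: [180.0, -0.0, 105.7]
force: [0.3, -0.0, -0.1]
opening: 0.471
```

```bash
python3 -m jog '[[[0,0,-0.3,0,0,0,37],[0,0,-0.3,0,0,0,37],[0,0,0,0,0,0,37],[0,0,0,0,0,0,37],[0,0,0,0,0,0,37],[0,0,0,0,0,0,37],[0,0,0,0,0,0,37],[0,0,0,0,0,0,37]]]' 12
```

```text
time: 24.38
ee_pos: [0.5591, 0.2045, 0.0124]
tcp_rot: [180.0, -0.0, 105.7]
force: [-2.2, -0.4, 5.8]
opening: 0.474
```

```bash
python3 -m jog '[[[0,0,0.3,0,0,0,43],[0,0,0,0,0,0,45],[0,0,0,0,0,0,47],[0,0,0,0,0,0,47],[0,0,0,0,0,0,47],[0,0,3,0,0,0,47],[0,0,8,0,0,0,47],[0,0,15,0,0,0,47]]]' 12
python3 -m jog '[[[0,0,28,0,0,0,70],[0,0,35,0,0,0,87],[0,0,35,0,0,0,87],[0,0,35,0,0,0,87],[0,-12,12,0,0,-4,87],[-1,-32,0,0,0,-7,87],[-1,-38,0,0,0,-7,87],[-1,-38,0,0,0,-7,87]]]' 12
python3 - <<'E'
from m import *
s=r.sense(); print(s['ee_pos'],s['tcp_rot'],s['force'],s['opening'])
c=cam('side');  cv2.imwrite(f'pics/side11.png',cv2.resize(c['pixels'][150:420,170:390],None,fx=2.4,fy=2.2))
E
```

```text
time: 25.05
ee_pos: [0.558, 0.2038, 0.0373]
tcp_rot: [-179.8, 0.1, 105.7]
force: [0.5, -0.0, 0.3]
opening: 0.541
time: 25.72
ee_pos: [0.5558, 0.0838, 0.1845]
tcp_rot: [179.9, -0.1, 80.5]
force: [0.6, -0.2, 0.1]
opening: 0.982
[0.55582197 0.08375022 0.18450678] [ 1.79904933e+02 -6.76885984e-02  8.04504170e+01] [ 0.63741495 -0.22807336  0.07323258] 0.981827167542971
```

View pics/side11.png

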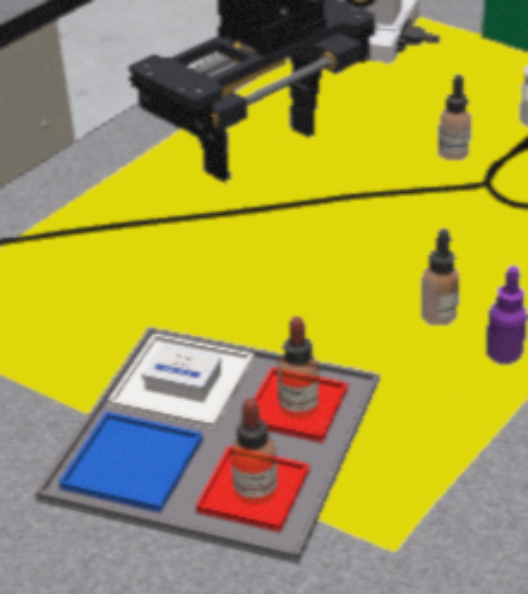

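```bash
python3 -m jog '[[[-4,-38,0,0,0,-7,87],[-4,-38,0,0,0,-7,87],[-4,-38,0,0,0,-7,87],[-4,-38,0,0,0,-7,87],[-4,-38,0,0,0,-7,87],[-4,-38,0,0,0,-7,87],[-4,-38,0,0,0,-7,87],[-4,-38,0,0,0,-7,87]]]' 12
python3 -m jog '[[[-4,-36,0,0,0,-7,87],[-4,-36,0,0,0,-2.5,87],[-4,-26,0,0,0,0,87],[-2,-12,0,0,0,0,87],[0,0,0,0,0,0,87],[0,0,0,0,0,0,87],[0,0,0,0,0,0,87],[0,0,0,0,0,0,87]]]' 12
python3 - <<'E'
from m import *
s=r.sense(); print(s['ee_pos'],s['tcp_rot'],s['force'],s['opening'])
c=cam('wrist');  cv2.imwrite(f'pics/wrist12.png',c['pixels'])
P=cloud(c)
for nm,(x,y,R) in {'jar':(.507,-.358,.0245),'B1':(.554,-.2444,.0165)}.items():
    q=P[(np.hypot(P[...,0]-x,P[...,1]-y)<.04)&(P[...,2]>.012)&(c['z_map']>0)]
    b=q[q[:,2]<.055]; print(nm,len(b),fitc(b[:,0],b[:,1],R) if len(b)>5 else '')
E
```

```text
time: 26.43
ee_pos: [0.5235, -0.2213, 0.1842]
tcp_rot: [180.0, -0.1, 24.4]
force: [0.7, 0.2, 0.2]
opening: 1.001
time: 27.1
ee_pos: [0.5104, -0.3283, 0.1835]
tcp_rot: [-180.0, -0.0, 15.3]
force: [-0.2, 0.6, -0.6]
opening: 0.999
[ 0.51035774 -0.32830146  0.18348095] [-1.79999519e+02 -1.85451733e-02  1.52902140e+01] [-0.2032389   0.62773888 -0.60192799] 0.9994095628029582
jar 561 (array([ 0.50692076, -0.35815823]), np.float64(0.00021772445177489427))
B1 616 (array([ 0.55470353, -0.24434228]), np.float64(0.0009776467604092256))
```

View pics/wrist12.png

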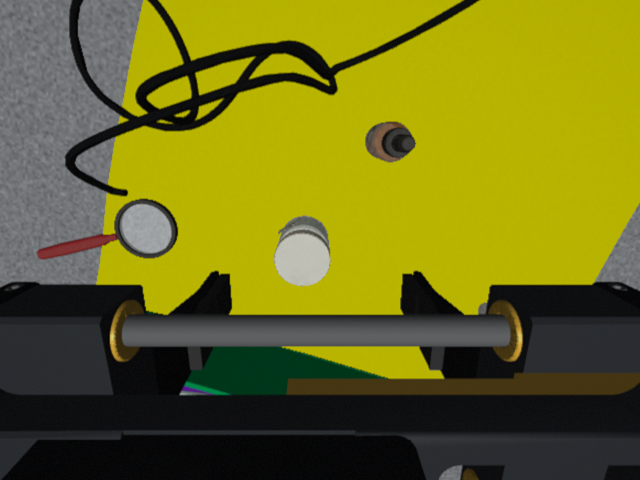

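```bash
python3 -m jog '[[[-1,-10,0,0,0,0,87],[-1.4,-12,0,0,0,0,87],[-1,-8,0,0,0,0,87],[0,0,-20,0,0,0,87],[0,0,-30,0,0,0,87],[0,0,-30,0,0,0,87],[0,0,-15,0,0,0,87],[0,0,0,0,0,0,87]]]' 15
python3 - <<'E'
from m import *
s=r.sense(); print(s['ee_pos'],s['tcp_rot'],s['force'],s['opening'])
c=cam('wrist');  cv2.imwrite(f'pics/wrist13.png',c['pixels'])
E
```

```text
time: 27.82
ee_pos: [0.5037, -0.3592, 0.0836]
tcp_rot: [-179.7, 0.4, 15.1]
force: [-0.5, -0.3, 0.1]
opening: 1.001
[ 0.50372429 -0.35915162  0.08357997] [-179.65981599    0.38139427   15.09411564] [-0.53307613 -0.2704921   0.12303819] 1.00132624277011
```

View pics/wrist13.png

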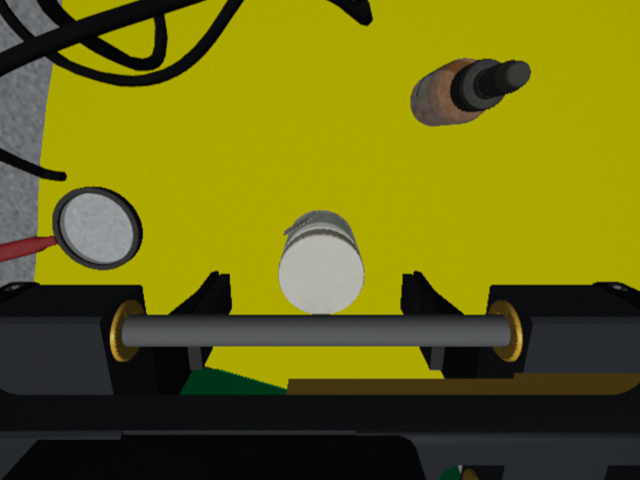

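```bash
python3 -m jog '[[[0.5,0,-10,0,0,0,87],[0,0,-17,0,0,0,87],[0,0,-17,0,0,0,87],[0,0,-12,0,0,0,87],[0,0,-7,0,0,0,87],[0,0,0,0,0,0,87],[0,0,0,0,0,0,87],[0,0,0,0,0,0,60]]]' 15
python3 -m jog '[[[0,0,0,0,0,0,45],[0,0,0,0,0,0,45],[0,0,0,0,0,0,45],[0,0,0,0,0,0,45],[0,0,0,0,0,0,45],[0,0,0,0,0,0,45],[0,0,0,0,0,0,45],[0,0,0,0,0,0,45]]]' 15
```

```text
time: 28.53
ee_pos: [0.508, -0.36, 0.0263]
tcp_rot: [179.9, -0.1, 15.2]
force: [0.3, 0.3, 0.0]
opening: 0.974
time: 29.2
ee_pos: [0.5071, -0.3596, 0.0252]
tcp_rot: [-180.0, 0.0, 15.2]
force: [-0.1, -0.1, 1.1]
opening: 0.56
```

```bash
python3 -m jog '[[[0,0,4,0,0,0,45],[0,0,10,0,0,0,45],[0,0,22,0,0,0,45],[0,0,30,0,0,0,45],[0,0,32,0,0,0,45],[0,0,30,0,0,0,45],[0,8,17,0,0,0,45],[0,20,0,0,0,2,45]]]' 15
python3 -m jog '[[[1,30,0,0,0,5,45],[1,36,0,0,0,6,45],[1,36,0,0,0,6,45],[1,36,0,0,0,6,45],[1,36,0,0,0,6,45],[1,36,0,0,0,6,45],[1,36,0,0,0,6,45],[2,36,0,0,0,6,45]]]' 15
python3 -m jog '[[[2,36,0,0,0,6,45],[2,36,0,0,0,6,45],[2,36,0,0,0,6,45],[2,36,0,0,0,6,45],[2,36,0,0,0,6,45],[1,36,0,0,0,6,45],[1,30,0,0,0,4,45],[1,20,0,0,0,1.5,45]]]' 15
python3 - <<'E'
from m import *
s=r.sense(); print(s['ee_pos'],s['tcp_rot'],s['force'],s['opening'])
c=cam('side');  cv2.imwrite(f'pics/side14.png',c['pixels'])
E
```

```text
time: 29.87
ee_pos: [0.5097, -0.3342, 0.1763]
tcp_rot: [179.5, -0.5, 17.1]
force: [1.1, -0.9, -1.1]
opening: 0.558
time: 30.53
ee_pos: [0.5157, -0.0479, 0.1711]
tcp_rot: [180.0, -0.0, 64.5]
force: [0.2, -0.2, -0.8]
opening: 0.556
time: 31.2
ee_pos: [0.529, 0.2194, 0.171]
tcp_rot: [179.9, -0.0, 106.0]
force: [0.0, -1.1, -1.1]
opening: 0.561
[0.52903224 0.21936192 0.17095934] [ 1.79916890e+02 -3.99848543e-02  1.05978154e+02] [ 0.01538392 -1.11621697 -1.09681297] 0.5607463732489288
```

View pics/side14.png

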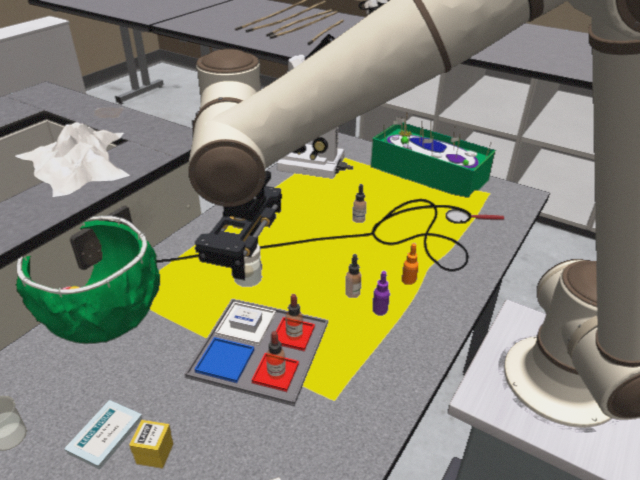

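The jar is held, at (250,265), with the caddy in order below it. Next I bring it over the blue cup, about 77 mm more in y.

```bash
python3 -m jog '[[[0,18,0,0,0,0,45],[0,24,0,0,0,0,45],[0,20,0,0,0,0,45],[0,12,0,0,0,0,45],[0,3,-15,0,0,0,45],[0,0,-25,0,0,0,45],[0,0,-25,0,0,0,45],[0,0,-15,0,0,0,45]]]' 15
python3 -m jog '[[[0,0,-6,0,0,0,45],[0,0,-4,0,0,0,45],[0,0,0,0,0,0,45],[0,0,0,0,0,0,45],[0,0,0,0,0,0,45],[0,0,0,0,0,0,45],[0,0,0,0,0,0,45],[0,0,0,0,0,0,45]]]' 15
python3 - <<'E'
from m import *
s=r.sense(); print(s['ee_pos'],s['tcp_rot'],s['force'],s['opening'])
c=cam('wrist');  cv2.imwrite(f'pics/wrist15.png',c['pixels'])
hsv=cv2.cvtColor(c['pixels'],cv2.COLOR_BGR2HSV)
m=(hsv[...,0]>95)&(hsv[...,0]<125)&(hsv[...,1]>120)
cs,_=cv2.findContours(m.astype(np.uint8),cv2.RETR_EXTERNAL,cv2.CHAIN_APPROX_NONE)
for cc in cs:
    if cv2.contourArea(cc)>500: print(cv2.boundingRect(cc),cv2.minAreaRect(np.array([ray(c,u,v,.014)[:2]*1000 for u,v in cc[:,0]],np.float32)))
E
```

```text
time: 31.92
ee_pos: [0.5278, 0.2923, 0.088]
tcp_rot: [-179.8, 0.1, 105.6]
force: [-0.3, -0.1, -1.8]
opening: 0.564
time: 32.58
ee_pos: [0.5293, 0.2936, 0.0807]
tcp_rot: [179.9, -0.0, 105.7]
force: [0.7, 0.3, -0.8]
opening: 0.56
[0.52930611 0.29359524 0.08073262] [ 1.79947598e+02 -2.58584136e-02  1.05690433e+02] [ 0.66182859  0.32563517 -0.82637198] 0.5603569297655764
(261, 190, 122, 93) ((521.5128784179688, 294.4491271972656), (66.06582641601562, 81.27106475830078), 15.633646011352539)
```

View pics/wrist15.png

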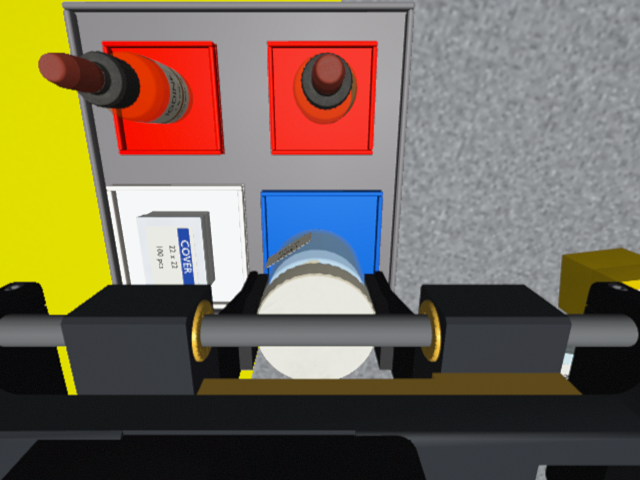

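```bash
python3 -m jog '[[[0.5,2,-6,0,0,0,45],[0,1.5,-10,0,0,0,45],[0,0,-10,0,0,0,45],[0,0,-8,0,0,0,45],[0,0,-6,0,0,0,45],[0,0,-3,0,0,0,45],[0,0,-1.5,0,0,0,45],[0,0,-0.5,0,0,0,45]]]' 15
python3 -m jog '[[[0,0,-0.8,0,0,0,45],[0,0,-0.7,0,0,0,45],[0,0,-0.5,0,0,0,45],[0,0,0,0,0,0,45],[0,0,0,0,0,0,45],[0,0,0,0,0,0,45],[0,0,0,0,0,0,45],[0,0,0,0,0,0,45]]]' 15
```

```text
time: 33.3
ee_pos: [0.5296, 0.2969, 0.0348]
tcp_rot: [-180.0, 0.0, 105.7]
force: [1.4, -0.1, -0.6]
opening: 0.56
time: 33.97
ee_pos: [0.5297, 0.2969, 0.0332]
tcp_rot: [180.0, -0.0, 105.7]
force: [0.1, -0.3, -0.9]
opening: 0.559
```

```bash
python3 -m jog '[[[0,0,-0.4,0,0,0,45],[0,0,-0.3,0,0,0,45],[0,0,-0.3,0,0,0,45],[0,0,-0.2,0,0,0,45],[0,0,0,0,0,0,45],[0,0,0,0,0,0,45],[0,0,0,0,0,0,45],[0,0,0,0,0,0,45]]]' 15
```

```text
time: 34.63
ee_pos: [0.5296, 0.297, 0.0322]
tcp_rot: [180.0, 0.0, 105.7]
force: [-0.5, -0.7, 3.6]
opening: 0.561
```

```bash
python3 -m jog '[[[0,0,0.2,0,0,0,51],[0,0,0,0,0,0,54],[0,0,0,0,0,0,60],[0,0,0,0,0,0,66],[0,0,0,0,0,0,66],[0,0,0,0,0,0,66],[0,0,4,0,0,0,66],[0,0,10,0,0,0,66]]]' 15
python3 -m jog '[[[0,0,20,0,0,0,66],[0,0,30,0,0,0,66],[0,0,35,0,0,0,66],[0,0,35,0,0,0,66],[0,0,30,0,0,0,66],[0,0,10,0,0,0,66],[0,-20,0,0,0,0,66],[0,-30,0,0,0,0,66]]]' 15
python3 -m jog '[[[0,-38,0,0,0,0,66],[0,-38,0,0,0,0,66],[0,-38,0,0,0,0,66],[0,-38,0,0,0,0,66],[0,-38,0,0,0,0,66],[0,-30,0,0,0,0,66],[0,-15,0,0,0,0,66],[0,0,0,0,0,0,66]]]' 15
python3 - <<'E'
from m import *
s=r.sense(); print(s['ee_pos'],s['tcp_rot'],s['force'],s['opening'])
for n in('side','top'):
    c=cam(n); cv2.imwrite(f'pics/{n}16.png',c['pixels']); P=cloud(c)
    for nm,(x,y,R,z0,z1) in {'jar':(.5285,.297,.0245,.018,.06),'RA':(.4345,.271,.0165,.018,.05),'RB':(.4605,.177,.0165,.018,.05),'B1':(.554,-.244,.0165,.012,.05),'B2':(.429,.005,.0165,.012,.05)}.items():
        q=P[(np.hypot(P[...,0]-x,P[...,1]-y)<.04)&(P[...,2]>z0)&(c['z_map']>0)&(P[...,2]<.13)]
        b=q[q[:,2]<z1]; print(n,nm,len(b),fitc(b[:,0],b[:,1],R) if len(b)>5 else '',q[:,2].max() if len(q) else '')
    q=P[(np.hypot(P[...,0]-.555,P[...,1]-.203)<.04)&(P[...,2]>.022)&(P[...,2]<.05)]
    print('carton',q[:,2].min(),np.median(q[:,2]),cv2.minAreaRect((q[:,:2]*1000).astype(np.float32)))
E
```

```text
time: 35.3
ee_pos: [0.5288, 0.2962, 0.0452]
tcp_rot: [-179.8, 0.1, 105.7]
force: [-0.2, -1.5, -0.9]
opening: 0.756
time: 35.97
ee_pos: [0.5297, 0.2479, 0.2072]
tcp_rot: [179.9, -0.1, 105.8]
force: [-0.1, -0.4, -0.2]
opening: 0.753
time: 36.63
ee_pos: [0.5283, 0.0086, 0.2057]
tcp_rot: [-179.9, 0.0, 105.4]
force: [-0.3, 0.6, 0.6]
opening: 0.759
[0.52828713 0.00856364 0.20573085] [-1.79894744e+02  2.64720310e-04  1.05434558e+02] [-0.2667949   0.5925112   0.56460414] 0.7587205351314769
side jar 472 (array([0.52744299, 0.29670377]), np.float64(0.0006205969133011979)) 0.07976867783491307
side RA 232 (array([0.43264183, 0.27200432]), np.float64(0.0005779658011670682)) 0.11304329276014351
side RB 211 (array([0.45885717, 0.17752744]), np.float64(0.0006640574892908639)) 0.11332337891495048
side B1 179 (array([ 0.55303525, -0.24246201]), np.float64(0.0011334461635158794)) 0.10652086432335682
side B2 228 (array([0.42820248, 0.00611403]), np.float64(0.0008111044601193506)) 0.10541894694472519
carton 0.022024014564340492 0.030066066743407307 ((554.2725830078125, 205.57278442382812), (54.743896484375, 43.91730880737305), 16.540878295898438)
top jar 0  
top RA 0  
top RB 32 (array([0.45788644, 0.17479979]), np.float64(0.00027098827175812447)) 0.11041755403098126
top B1 70 (array([ 0.5520071 , -0.24556318]), np.float64(0.00040027287947295986)) 0.10705650778920985
top B2 31 (array([0.42711799, 0.00369377]), np.float64(0.0002640908119072097)) 0.10651717035739042
carton 0.02302176844007055 0.029035131860718703 ((538.2860717773438, 190.4361572265625), (18.33411979675293, 28.75771713256836), 11.794478416442871)
```

View pics/side16.png

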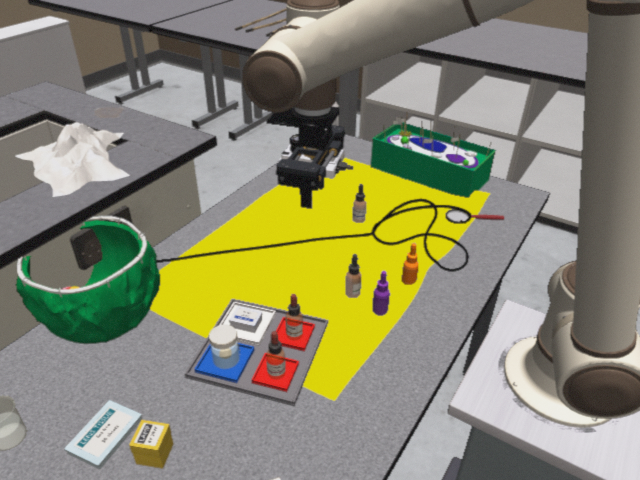

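View pics/top16.png

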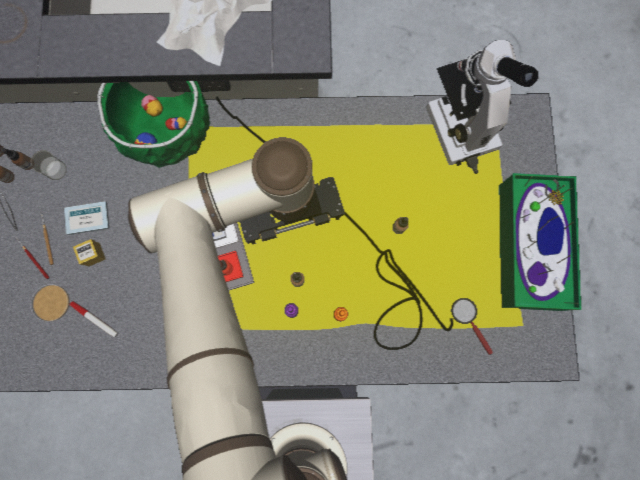

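The side view shows the jar in the blue cup at (225,350), the carton flat in the white cup at (247,320), and a red-topped bottle in each red cup at (276,355) and (294,318). Both black-topped bottles are unmoved at (353,275) and (360,203), and the arm is clear. Handing in.

```bash
python3 -c "
from rig import r
print(r.close_job())"
```

```text
the job is handed in; nothing more can be done
None
```

The caddy is packed and the job is handed in at about 37 s of the 109 s allowed; no verdict was reported. I placed the two red-topped bottles first, one in each red cup, then the carton flat in the white cup and the jar in the blue cup. Each thing was lowered until a light contact of 3–6 N showed at the expected floor height, and only then released.

- **Final checks:** In the side view, the bottles, carton and jar each measured within about 3 mm of their cup centres. Top heights were about 113 mm for the bottles and 80 mm for the jar, and the carton's top face was at about 30 mm. That is 1–5 mm above the ideal values, and this camera also read objects standing on the sheet 1–5 mm too high. Both black-topped bottles were unmoved, and the gripper was clear of everything.
- **What failed or disagreed:** The last top view was mostly blocked by the arm. It gave no reading for the jar or one red-topped bottle and only a partial one for the carton. So the jar and that bottle rest on the side view alone after release. The side and top cameras also differed by about 3 mm in y throughout.

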